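# Lock the drawer-jig jaw with its T-key

## Task

Slide the jig's jaw fully home against the small drawer box, then take the T-key out of its parking block, pass its T-head down through the jaw and the slot of the lock plate beneath, press it down against the spring, turn it a quarter turn clockwise (seen from above) and let it rise into its lock. Feel for the slot and press the key gently, never harder than about 30 N, let go of the key, and leave the other things on the bench where they are.

Things in the scene. Friction and masses are not known exactly. Their poses are not given: they have to be found in the camera images.
- jig: Drawer assembly jig, fixed to the bench: light wooden bed 360 (x) x 200 (y) mm, its top 50 mm above the bench, from x = -130 to +230 mm. Origin on the bench straight below point lock; x points along the jaw's travel, towards the drawer box (dark wood, x = 57 to 217 mm, y +-90 mm, top 130 mm above the bench); z up.
- lock (a point): Nominal centre of the lock slot at the top face of the steel lock plate, 50 mm above the bench; axes as the jig's. Slot 37 mm long along y, 15 mm wide along x, square-edged; plate 6 mm thick, hollow below. The plate floats: the slot really lies up to 5.5 mm either way along x from here (exact along y), not reported: feel for it with the key. A side push above 4 N slides it.
- under (a point): Point 6 mm below point lock, at the plate's underside; axes as the jig's. Stops here let the head turn only clockwise (seen from above) from along y to along x, 90 to about 97 degrees. Ridges 3 mm deep hold the turned head: it passes below them while pressed, then rises between them against the underside; so locked, the key's origin is 14 mm below point lock, its x along the jig's x.
- jaw (a joint): Travel of the jaw in m: 0 is home against the drawer box, growing as it slides back along the jig's -x (at most 0.07); it stays where left, about 4 N moves it. Aluminium channel 114 (x) x 84 (y) mm: foot 51 to 61 mm above the bench with an opening 34 (x) x 44 (y) mm in its middle, centred on point lock when home, and a 7 mm thick lip at each end up to 95 mm above the bench.
- jaw_push (a point): Top edge, in the middle, of the outer face of the jaw's rear lip (the end away from the drawer box, 57 mm behind the middle of the jaw), 95 mm above the bench; moves with the jaw. Push this face along the jig's +x to close the jaw.
- spring (a point): Middle of the top of the dark steel spring plate (70 x 66 x 4 mm, opening as the jaw's) that stands on springs on the jaw, 78 mm above the bench when free. The key's collar presses it down: about 3 N to start, 0.7 N more per mm, bottoms after 13 mm (12 N).
- key: T-key, about 0.18 kg, 82 mm tall, steel. Origin at the centre of the underside of its T-head; z up, x along the head. Head 34 (x) x 12 (y) x 8 mm; shaft 10 mm round; collar disc 52 mm across, underside 36 mm above the origin, 5 mm thick. The collar meets the spring plate with the origin 8 mm below point lock; to turn, press to 17 mm below or more (9.5 N); the spring bottoms at 21 mm (12 N).
- key_grip (a point): Middle of the T-key's dark flat grip, 69 mm above the key's origin; axes as the key's. The grip is 50 (x, parallel to the head) x 14 (y) x 26 mm tall.
- park: Fixed wooden parking block 80 (x) x 64 (y) x 40 mm tall, with a slot 44 (x) x 20 (y) mm right through, in which the key hangs upright by its collar, head along x. Origin under its centre.
- glue: white glue bottle, 56 mm across, 150 mm tall; bystander, origin under its centre
- tin: small steel tin, 42 mm across, 45 mm tall, standing on the jig's bed; bystander, origin under its centre
- bolt: plain round bolt standing on its 34 mm black knob, 61 mm tall, no T-head; bystander, origin under its centre
- offcut: dark wood offcut 50 x 90 x 18 mm; bystander, origin under its centre
- mallet: hammer lying on the bench; bystander
- brush: brush lying on the bench; bystander
- fittings: grey open fittings box 140 x 100 x 45 mm; bystander, origin under its centre
- panels: dark wood block of stacked panels 220 x 110 x 48 mm; bystander, origin under its centre

How it is judged (in metres and radians):
On the way, in this order (a step that is already met when the one before it is completed fails the run):
1. the jaw is home against the drawer box (value of joint jaw below 0.004 m), for 0.2 s.
2. the T-head has passed down into the lock plate's slot, still unturned (value of joint jaw below 0.004 m and horizontal distance between key and lock below 0.014 m and angle between key's own z axis and vertical below 0.15 rad and z of key in the frame of lock below -0.0065 m and angle between the x axis of key and the y axis of lock, either way round below 0.3 rad), for 0.1 s.
3. the key is turned a quarter turn and has risen into its lock (value of joint jaw below 0.004 m and horizontal distance between key and lock below 0.014 m and angle between key's own z axis and vertical below 0.15 rad and z of key in the frame of lock between -0.016 and -0.0115 m and angle between the x axis of key and the x axis of lock, either way round below 0.25 rad), for 0.2 s.
At the end, for the whole second after the job is handed in: the jaw is within 4 mm of home; the key stands upright (within 0.15 rad) in the lock, its origin within 14 mm of site lock horizontally and 11.5 to 16 mm below it, the head turned to within 0.25 rad of the jig's x; the key is released and at rest (all of step 3 and linear speed of key below 0.02 m/s and contact force between the fingers and key below 0.1 N); the robot touches nothing.
It fails at once if the key is pressed on the jig with more than 40 N (contact force between key and jig above 40 N).
It fails at once if a bystander (glue bottle, tin, bolt, offcut, hammer, brush, fittings box or panels) is moved by more than 30 mm (distance of any of glue, tin, bolt, offcut, mallet, brush, fittings, panels from where it was at the start of the episode above 0.03 m).
It also fails if it takes over 72 s, if anything falls off the work surface, if the arm or the gripper's body presses on something with over 40 N, if the wrist force passes 120 N, or if a joint passes its speed limit or range.

## Robot

A 6-joint arm with a two-finger parallel gripper is mounted at the origin on the work surface. World frame = base frame: x ahead of the robot, y to its left, z up, the work surface at z = 0. Lengths are in m, angles in degrees, forces in N, time in s.
With the tool pointing down it reaches from about 0.35 to 0.875 m from the base axis. Payload 4.2 kg.
Tool frame: the origin (TCP) lies midway between the tips of the shut fingers; the grasp point (between the pads) lies 19 mm behind it; z points along the fingers, y is the direction in which the jaws open and shut (so a half turn about z gives the same grasp; the last joint's range is limited). The gripper opens to 87 mm and grips with 3 to 60 N. Pads are 19 mm wide; open, the fingers measure 117 mm over their backs; the gripper's body (75 mm by 190 mm) begins 51 mm behind the grasp point.
Start: joints at [85.978, 22.042, 0.453, 0, -68.411, -14.817], TCP at [0.202, 0.592, 0.223] pointing down, gripper open.
Joint ranges: [-179.83, 179.83], [-69.29, 118.12], [-61.27, 80.66], [-181.25, 117.63], [-171.15, -9.14], [-177.46, 177.46]. Speed limits (degrees/s): [159.86, 159.86, 180, 180, 180, 180].

## Interface

Orientations are given as a 3x3 rotation matrix whose columns are the frame's x, y, z axes.
In Python, from station import r gives the robot as it stands.
- The arm moves only by the tool play_rows, never from a script. Its argument "commands" is a list that holds one entry, the list of rows, each a list of 7 numbers: the shift along the world's x, y, z in m, then the turn, a rotation vector about the world's x, y, z in rad, then the closure, from 0 (fully open) to 1 (shut). A call has 1 to 5 rows; each row is the pose to reach, as a shift and turn from the pose commanded when the call began; what a row does not reach only later rows make up. A row lasts 1/10 s, in which the tool goes at most 50 mm and 8.59 degrees, less where a joint would pass 70% of its speed; a pose out of reach is approached as far as the arm can. A call with a gripper value outside its range is refused whole. The fingers move at their own pace and stop on an object; the grip force is fixed at half the most. Time passes only in rows, so rows that repeat a pose let the fingers close. It gives the time, the measured TCP pose, the force and the opening at its end, in the units of the state.
- r.sense(): the state, without advancing time (a new reading comes with each control period).
- r.capture(name): name is "scene" or "side" or "wrist"; returns a dict with "image" (420x560x3 uint8, red, green, blue), "range_z" (420x560 float32, m along the optical axis (not along the pixel's ray), 0 where there is no reading), "intrinsics" (3x3 intrinsics, pixels), "extrinsics" (4x4, takes a point from camera to world coordinates); the wrist camera has in their place "mount" (4x4, takes a point from camera to tool coordinates, whose origin is the TCP and whose axes are the flange's). Camera axes: x right, y up, looking along -z (the intrinsics and any distortion apply to the point x, -y, -z); pixel columns grow to the right and rows downward; lengths in m; the calibration is good to about 2 mm. A picture is of the moment at which its call begins: read the wrist's pose just before it.
- r.finish_job(): hands the job in, once; it reports no verdict.
The state is a dict: "time_s": time; "joints": joint angles; "joint_velocities": joint speeds; "effort": joint torques, N m; "tcp_pos": TCP position; "ee_rot": TCP orientation; "wrist_force": force on the tool from outside, world axes, zero at the start; "moment": the same for the moment, N m; "gripper_width": opening from 0.0 (shut) to 1.0 (fully open).
Only numpy, scipy, OpenCV 4.12 (cv2) and the standard library are available. Lean on these libraries where they do the work, as an engineer would, in place of code of your own. Each camera call takes 0.05 s, during which the arm holds its last target. There are 200 camera calls.

## Working session

There is one attempt and no reset: what is moved stays moved. The work goes in short steps, Python scripts to look and compute and a tool call to move; the robot and the scene stay as the last step left them, time stands still between calls to the robot, and variables do not carry over. Pictures are saved under pics/ and viewed, about 8 in all and at most 12, crops included, and the job is handed in when it is done.

Besides the shell and the picture viewer there is one more tool, called as a command line: name --argument value ..., lists and objects as JSON in quotes. play_rows: Moves the arm, as the interface text tells. Its arguments: {"type":"object","properties":{"commands":{"type":"array","items":{"type":"array","items":{"type":"array","items":{"type":"number"}}}}},"required":["commands"]}

```bash
mkdir -p pics; ls; cat > h.py <<'E'
import numpy as np, cv2
from station import r
def cap(n):
    s=r.sense(); c=r.capture(n)
    if n=="wrist":
        T=np.eye(4);T[:3,:3]=s["ee_rot"];T[:3,3]=s["tcp_pos"]
        E=T@np.array(c["mount"])
    else: E=np.array(c["extrinsics"])
    np.savez(f"{n}.npz",img=c["image"],z=c["range_z"],K=c["intrinsics"],E=E)
    return c
def load(n): return np.load(f"{n}.npz")
def cloud(d):
    z=d["z"];K=d["K"];v,u=np.mgrid[0:z.shape[0],0:z.shape[1]]
    P=np.stack([(u-K[0,2])/K[0,0]*z,-(v-K[1,2])/K[1,1]*z,-z,np.ones_like(z)],-1)
    W=(P@d["E"].T)[...,:3]; W[z==0]=np.nan; return W
def save(name,img,scale=1): cv2.imwrite("pics/"+name,cv2.resize(img,None,fx=scale,fy=scale,interpolation=cv2.INTER_CUBIC)[...,::-1])
E
python3 - <<'E'
from h import *
s=r.sense(); print({k:np.round(v,3).tolist() for k,v in s.items()})
for n in("scene","side","wrist"):
    c=cap(n); 
    if n!="wrist": save(n+"0.png",c["image"],1.4)
E
```

```text
pics
{'time_s': 0.0, 'joints': [85.978, 22.089, 0.38, -0.028, -68.412, -14.816], 'joint_velocities': [0.02, 0.049, -0.081, 0.032, 0.114, -0.008], 'effort': [0.0, -39.067, 18.741, 4.22, 0.011, -0.0], 'tcp_pos': [0.202, 0.591, 0.221], 'ee_rot': [[0.946, -0.323, -0.001], [-0.323, -0.946, -0.002], [0.0, 0.002, -1.0]], 'wrist_force': [-0.103, 0.024, 0.312], 'moment': [-0.015, -0.004, -0.013], 'gripper_width': 0.999}
```

View pics/scene0.png

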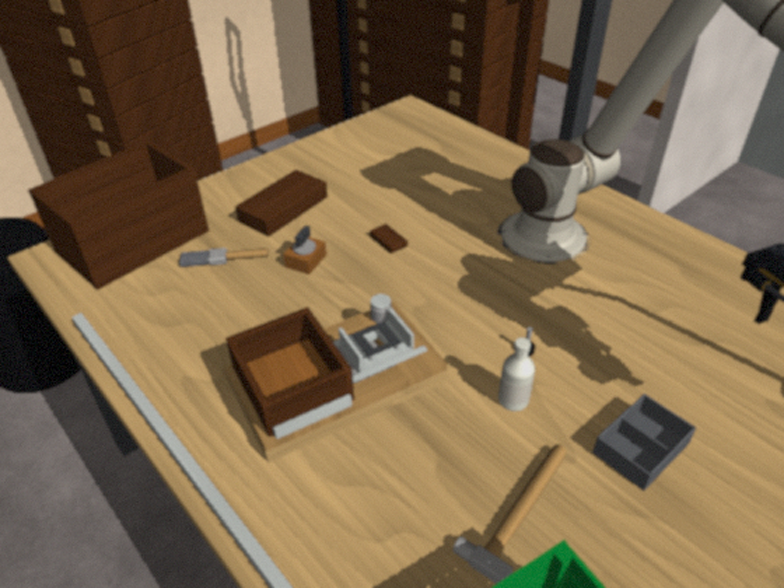

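The scene view shows the park block with the key at (304,252), the jig around (340,375) with the jaw open and the tin beside it, the glue bottle at (517,375), and the bolt behind the bottle. Next I'll make a top-down map from the depth.

```bash
cat > top.py <<'E'
from h import *
x0,x1,y0,y1,s=0.2,1.0,-0.55,0.25,1000   # rows: x down from x1, cols: y from y1 to y0
import sys
for n in ("scene","side"):
    d=load(n);W=cloud(d);I=d["img"]
    ok=np.isfinite(W[...,0]); print(n,[np.round(np.percentile(W[...,i][ok],[2,50,98]),2) for i in range(3)], np.round(d["E"][:3,3],2))
W=cloud(load("scene"))
for u,v in((304,252),(370,340),(517,375),(380,300),(290,365),(388,238)):
    print(u,v,np.round(W[int(v/1.4),int(u/1.4)],3))
E
python3 top.py
```

```text
scene [array([-2.07,  0.43,  1.19]), array([-2.11, -0.22,  0.65]), array([-0.75, -0.  ,  0.31])] [1.12 0.73 0.95]
side [array([-0.18,  0.52,  1.58]), array([-0.65, -0.01,  2.08]), array([-0.34, -0.  ,  0.37])] [-0.22 -0.67  0.87]
304 252 [ 0.502 -0.281  0.048]
370 340 [0.572 0.033 0.056]
517 375 [0.464 0.299 0.097]
380 300 [ 0.511 -0.009  0.091]
290 365 [ 0.725 -0.013  0.06 ]
388 238 [ 0.299 -0.228  0.015]
```

View pics/side0.png

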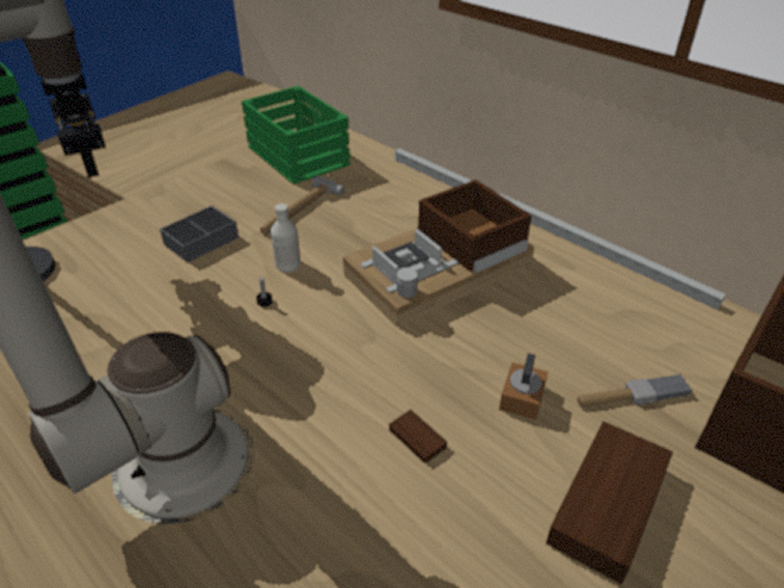

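The side view shows the key's grip upright in the park block at (525,370), the jaw with its spring plate at (405,262), the tin at (405,285), and the box at (475,225). Now I'll fit the jig and park poses from the merged clouds.

```bash
cat > fit.py <<'E'
from h import *
S=800;x0,y0=0.35,-0.40
def M(x,y): return ((y0+0.75-y)*S),((x0+0.6-x)*S)  # col,row
img=np.zeros((480,600,3),np.uint8);H=np.full((480,600),-1.)
P=[];C=[]
for n in("scene","side"):
    d=load(n);W=cloud(d).reshape(-1,3);c=d["img"].reshape(-1,3);ok=np.isfinite(W[:,0]);P.append(W[ok]);C.append(c[ok])
P=np.vstack(P);C=np.vstack(C)
u,v=M(P[:,0],P[:,1]);m=(u>1)&(u<598)&(v>1)&(v<478)&(P[:,2]<.2)
o=np.argsort(P[m,2])
for a,b,c in zip(u[m][o].astype(int),v[m][o].astype(int),C[m][o]): img[b-1:b+2,a-1:a+2]=c
save("top.png",img,1.3)
def rect(zlo,zhi,c,rad,name):
    q=(abs(P[:,2]-(zlo+zhi)/2)<(zhi-zlo)/2)&(np.hypot(P[:,0]-c[0],P[:,1]-c[1])<rad)
    b=cv2.minAreaRect(P[q,:2].astype(np.float32)); print(name,q.sum(),np.round(b[0],4),np.round(b[1],4),round(b[2],2),np.round(np.median(P[q],0),3))
rect(.122,.138,(.70,.01),.2,"box rim"); rect(.045,.055,(.64,.02),.3,"bed"); rect(.037,.046,(.505,-.29),.06,"park top")
rect(.060,.10,(.505,-.29),.06,"grip"); rect(.085,.1,(.58,.03),.08,"lips+tin"); rect(.073,.082,(.58,.03),.08,"spring")
rect(.10,.16,(.46,.3),.06,"glue"); rect(.04,.07,(.39,.27),.12,"bolt")
E
python3 fit.py
```

```text
box rim 2066 [0.7426 0.0194] [0.1893 0.1656] 79.05 [0.745 0.027 0.129]
bed 4314 [0.6568 0.0373] [0.2082 0.3656] 78.53 [0.587 0.078 0.05 ]
park top 676 [ 0.4902 -0.3032] [0.0806 0.0674] 27.19 [ 0.486 -0.303  0.041]
grip 251 [ 0.4851 -0.3046] [0.0604 0.0166] 26.48 [ 0.48  -0.306  0.084]
lips+tin 494 [0.5762 0.0437] [0.1552 0.1075] 8.7 [0.526 0.032 0.094]
spring 822 [0.5762 0.0456] [0.143  0.1083] 13.01 [0.574 0.051 0.078]
glue 537 [0.4416 0.2843] [0.0525 0.0446] 49.31 [0.445 0.285 0.118]
bolt 390 [0.4016 0.2507] [0.1706 0.0562] 39.34 [0.443 0.277 0.055]
```

View pics/top.png

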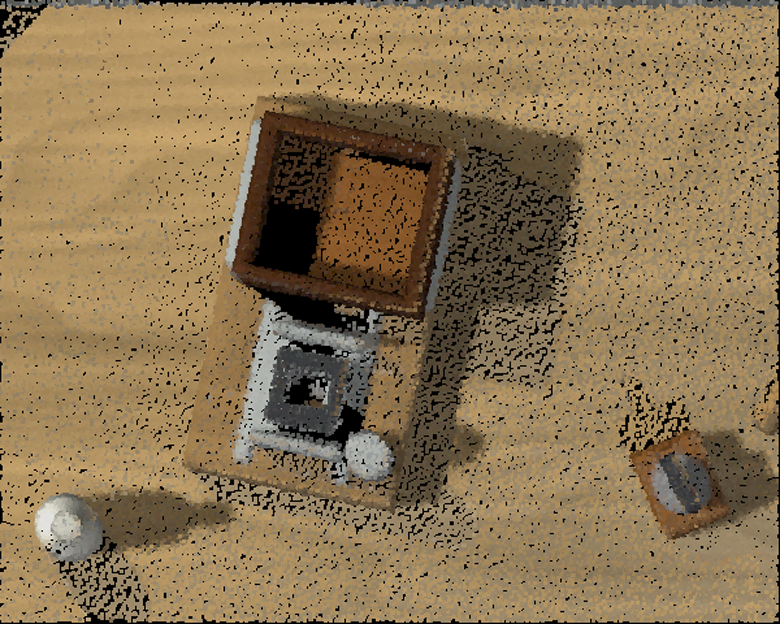

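Two measurements agree: the lock is near (0.608, 0.0465), jig yaw is about −11.2°, and the jaw is about 32 mm back. The key is near (0.487, −0.304) with yaw about 27°. The tin lies clear of the push line, so I'll move behind the jaw with the fingers shut.

play_rows --commands '[[[0.024,-0.044,0,0,0,0.067,1],[0.048,-0.088,0,0,0,0.134,1],[0.072,-0.132,0,0,0,0.134,1],[0.096,-0.176,0,0,0,0.134,1],[0.12,-0.22,0,0,0,0.134,1]]]'

```text
time_s: 0.65
tcp_pos: [0.3219, 0.37, 0.2224]
ee_rot: [[0.981, -0.193, -0.0], [-0.193, -0.981, -0.0], [-0.0, 0.0, -1.0]]
wrist_force: [0.6, 0.3, -0.5]
gripper_width: 0.628
```

play_rows --commands '[[[0.024,-0.044,0,0,0,0,1],[0.048,-0.088,0,0,0,0,1],[0.072,-0.132,0,0,0,0,1],[0.096,-0.176,0,0,0,0,1],[0.12,-0.22,0,0,0,0,1]]]'

```text
time_s: 1.15
tcp_pos: [0.4416, 0.1506, 0.2227]
ee_rot: [[0.981, -0.193, 0.0], [-0.193, -0.981, 0.0], [0.0, -0.0, -1.0]]
wrist_force: [0.8, 0.1, -0.4]
gripper_width: 0.17
```

play_rows --commands '[[[0.022,-0.04,0,0,0,0,1],[0.043,-0.081,-0.01,0,0,0,1],[0.043,-0.081,-0.04,0,0,0,1],[0.043,-0.081,-0.04,0,0,0,1]]]'

```text
time_s: 1.55
tcp_pos: [0.4816, 0.0692, 0.1789]
ee_rot: [[0.98, -0.198, -0.009], [-0.198, -0.98, -0.003], [-0.008, 0.004, -1.0]]
wrist_force: [-0.4, 0.4, -0.4]
gripper_width: 0.005
```

```bash
python3 - <<'E'
from h import *
s=r.sense(); print({k:np.round(s[k],3).tolist() for k in("time_s","joints","tcp_pos","ee_rot","wrist_force","gripper_width")})
c=cap("wrist"); save("w1.png",c["image"],1.4)
W=cloud(load("wrist")); np.set_printoptions(precision=3,suppress=True)
print(load("wrist")["E"])
E
```

```text
{'time_s': 1.55, 'joints': [27.288, 11.092, -21.847, -0.109, -57.575, 51.37], 'tcp_pos': [0.482, 0.069, 0.179], 'ee_rot': [[0.98, -0.198, -0.009], [-0.198, -0.98, -0.003], [-0.008, 0.004, -1.0]], 'wrist_force': [-0.45, 0.394, -0.449], 'gripper_width': 0.005}
[[-0.198  0.935  0.296  0.562]
 [-0.98  -0.19  -0.056  0.053]
 [ 0.004 -0.301  0.954  0.342]
 [ 0.     0.     0.     1.   ]]
```

View pics/w1.png

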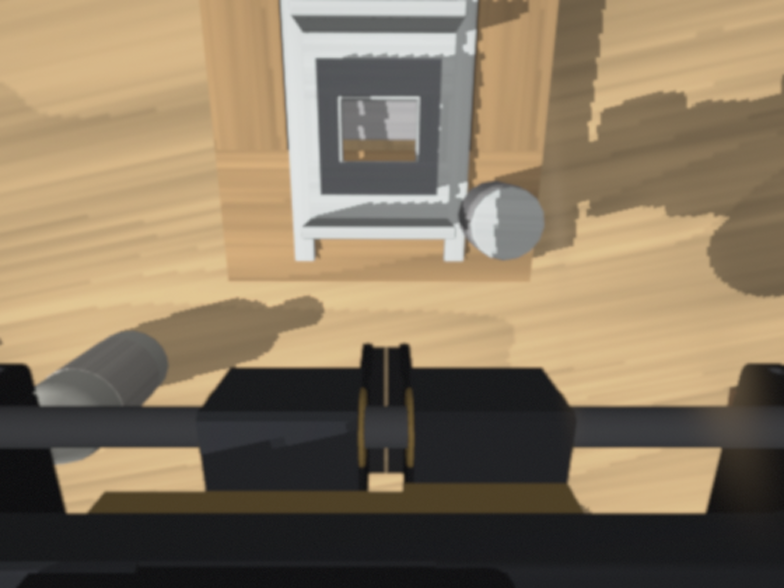

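The wrist view shows the jaw's rear lip edge at (380,238), the spring plate opening centred at (379,129), and the tin at (505,220). It almost touches the jaw's right side, but the push direction moves the jaw away from it. Now I'll take the exact coordinates.

```bash
cat >> h.py <<'E'
A=np.radians(-11.2);JO=np.array([.608,.0465]);JX=np.array([np.cos(A),np.sin(A)]);JY=np.array([-JX[1],JX[0]])
def jig(p): d=np.asarray(p)[...,:2]-JO; return np.stack([d@JX,d@JY],-1)
def world(a,b): return JO+a*JX+b*JY
def ray(d,u,v,z):
    K=d["K"];E=d["E"];q=E[:3,:3]@np.array([(u-K[0,2])/K[0,0],-(v-K[1,2])/K[1,1],-1]);o=E[:3,3]
    return o+q*(z-o[2])/q[2]
E
python3 - <<'E'
from h import *
d=load("wrist");W=cloud(d)
def show(n,u,v,z):
    p=ray(d,u/1.4,v/1.4,z);print(n,np.round(p,4),"jig",np.round(jig(p),4),"depth",np.round(W[int(v/1.4),int(u/1.4)],3))
for n,u,v,z in(("lipL",303,237,.095),("lipR",457,237,.095),("bedL",228,280,.05),("bedR",530,280,.05),("op",337,96,.078),("op",420,96,.078),("op",337,162,.078),("op",420,162,.078),("tin",505,185,.095),("tin",505,258,.095),("bedLside",207,40,.05),("bedRside",559,20,.05)): show(n,u,v,z)
E
```

```text
lipL [0.5262 0.1053 0.095 ] jig [-0.0917  0.0418] depth [0.527 0.105 0.096]
lipR [0.5095 0.0226 0.095 ] jig [-0.092  -0.0426] depth [0.501 0.018 0.056]
bedL [0.5016 0.171  0.05  ] jig [-0.1286  0.1014] depth [0.492 0.192 0.001]
bedR [ 0.4616 -0.0264  0.05  ] jig [-0.1295 -0.1   ] depth [ 0.462 -0.026  0.051]
op [0.5939 0.072  0.078 ] jig [-0.0187  0.0222] depth [0.594 0.072 0.08 ]
op [0.5852 0.0284 0.078 ] jig [-0.0189 -0.0222] depth [0.585 0.028 0.079]
op [0.5609 0.0797 0.078 ] jig [-0.0527  0.0234] depth [0.562 0.08  0.078]
op [0.5517 0.0344 0.078 ] jig [-0.0528 -0.0228] depth [0.552 0.034 0.078]
tin [ 0.532  -0.0066  0.095 ] jig [-0.0643 -0.0668] depth [ 0.531 -0.009  0.085]
tin [ 0.4925 -0.0018  0.095 ] jig [-0.1039 -0.0698] depth [ 0.493 -0.001  0.097]
bedLside [0.6407 0.14   0.05  ] jig [0.0139 0.0981] depth [0.641 0.14  0.051]
bedRside [ 0.6112 -0.0584  0.05  ] jig [ 0.0235 -0.1023] depth [ 0.62  -0.077 -0.   ]
```

play_rows --commands '[[[0,0,-0.05,0,0,0,1],[0,0,-0.1,0,0,0,1],[0,0,-0.108,0,0,0,1],[0.0098,-0.0019,-0.108,0,0,0,1],[0.0196,-0.0039,-0.108,0,0,0,1]]]'

```text
time_s: 2.1
tcp_pos: [0.5069, 0.069, 0.0774]
ee_rot: [[0.982, -0.191, 0.005], [-0.191, -0.982, 0.001], [0.005, -0.002, -1.0]]
wrist_force: [0.8, -0.3, 0.1]
gripper_width: 0.006
```

play_rows --commands '[[[0.006,-0.0012,0,0,0,0,1],[0.012,-0.0024,0,0,0,0,1],[0.018,-0.0036,0,0,0,0,1],[0.024,-0.0047,0,0,0,0,1],[0.0295,-0.0058,0,0,0,0,1]]]'

```text
time_s: 2.6
tcp_pos: [0.5335, 0.0615, 0.0748]
ee_rot: [[0.981, -0.194, -0.0], [-0.194, -0.981, -0.0], [-0.0, 0.0, -1.0]]
wrist_force: [-4.3, 1.6, 3.4]
gripper_width: 0.008
```

play_rows --commands '[[[0.001,-0.0002,0,0,0,0,1],[0.002,-0.0004,0,0,0,0,1],[0.003,-0.0006,0,0,0,0,1],[0.004,-0.0008,0,0,0,0,1],[0.005,-0.001,0,0,0,0,1]]]'

```text
time_s: 3.1
tcp_pos: [0.5379, 0.0606, 0.0744]
ee_rot: [[0.981, -0.194, -0.001], [-0.194, -0.981, -0.0], [-0.001, 0.001, -1.0]]
wrist_force: [-4.2, -0.4, 2.2]
gripper_width: 0.005
```

play_rows --commands '[[[0.001,-0.0002,0,0,0,0,1],[0.002,-0.0004,0,0,0,0,1],[0.003,-0.0006,0,0,0,0,1],[0.003,-0.0006,0,0,0,0,1]]]'

```text
time_s: 3.5
tcp_pos: [0.5412, 0.06, 0.0744]
ee_rot: [[0.981, -0.194, -0.001], [-0.194, -0.981, -0.0], [-0.0, 0.001, -1.0]]
wrist_force: [-3.2, -1.9, 1.8]
gripper_width: 0.005
```

play_rows --commands '[[[0.001,-0.0002,0,0,0,0,1],[0.002,-0.0004,0,0,0,0,1],[0.002,-0.0004,0,0,0,0,1]]]'

```text
time_s: 3.8
tcp_pos: [0.5422, 0.0597, 0.0744]
ee_rot: [[0.981, -0.194, -0.003], [-0.194, -0.981, -0.0], [-0.002, 0.001, -1.0]]
wrist_force: [-6.9, -0.3, 3.9]
gripper_width: 0.008
```

play_rows --commands '[[[0.001,-0.0002,0,0,0,0,1],[0.001,-0.0002,0,0,0,0,1]]]'

```text
time_s: 4.0
tcp_pos: [0.5423, 0.0597, 0.0744]
ee_rot: [[0.981, -0.194, -0.004], [-0.194, -0.981, -0.0], [-0.004, 0.001, -1.0]]
wrist_force: [-9.5, 2.8, 5.3]
gripper_width: 0.008
```

play_rows --commands '[[[0.001,-0.0002,0,0,0,0,1],[0.001,-0.0002,0,0,0,0,1]]]'

```text
time_s: 4.2
tcp_pos: [0.5423, 0.0597, 0.0744]
ee_rot: [[0.981, -0.194, -0.006], [-0.194, -0.981, -0.0], [-0.006, 0.002, -1.0]]
wrist_force: [-11.0, 2.5, 8.2]
gripper_width: 0.006
```

The jaw has stopped home: TCP is stalled at jig x ≈ −67 mm as predicted, and the force is rising. I'll retreat and go look at the key.

play_rows --commands '[[[-0.029,0.006,0,0,0,0,1],[-0.029,0.006,0.045,0,0,0,0.5],[-0.029,0.006,0.09,0,0,0,0],[-0.029,0.006,0.125,0,0,0,0]]]'

```text
time_s: 4.6
tcp_pos: [0.5191, 0.0665, 0.2032]
ee_rot: [[0.981, -0.192, 0.008], [-0.192, -0.981, 0.002], [0.008, -0.004, -1.0]]
wrist_force: [1.5, -0.1, -0.6]
gripper_width: 0.193
```

play_rows --commands '[[[-0.012,-0.046,0,0,0,0.14,0],[-0.025,-0.092,0,0,0,0.28,0],[-0.037,-0.138,0,0,0,0.42,0],[-0.05,-0.184,0,0,0,0.56,0],[-0.062,-0.23,0,0,0,0.663,0]]]'

```text
time_s: 5.1
tcp_pos: [0.4578, -0.1607, 0.2008]
ee_rot: [[0.89, 0.455, 0.007], [0.455, -0.891, -0.001], [0.006, 0.004, -1.0]]
wrist_force: [0.7, -1.3, 0.0]
gripper_width: 0.649
```

play_rows --commands '[[[-0.014,-0.046,0,0,0,0,0],[-0.028,-0.092,0,0,0,0,0],[-0.042,-0.138,0,0,0,0,0],[-0.058,-0.184,0,0,0,0,0],[-0.058,-0.184,0,0,0,0,0]]]'

```text
time_s: 5.6
tcp_pos: [0.398, -0.3486, 0.2]
ee_rot: [[0.896, 0.443, 0.004], [0.443, -0.896, -0.004], [0.002, 0.005, -1.0]]
wrist_force: [-0.9, -0.1, 0.2]
gripper_width: 0.988
```

play_rows --commands '[[[0,0,0,0,0,0,0],[0,0,0,0,0,0,0]]]'

```text
time_s: 5.8
tcp_pos: [0.3989, -0.3432, 0.1999]
ee_rot: [[0.893, 0.449, 0.002], [0.45, -0.893, -0.001], [0.002, 0.002, -1.0]]
wrist_force: [0.4, -0.3, 0.1]
gripper_width: 0.996
```

```bash
python3 - <<'E'
from h import *
s=r.sense(); print({k:np.round(s[k],3).tolist() for k in("time_s","joints","tcp_pos","ee_rot","wrist_force","gripper_width")})
c=cap("wrist"); save("w2.png",c["image"],1.4)
c=cap("side"); 
P=cloud(load("side")).reshape(-1,3);j=jig(P)
q=(abs(P[:,2]-.088)<.006)&(abs(j[:,1])<.04)&(j[:,0]>-.1)&(j[:,0]<.055)
print("lips jig x hist",np.histogram(j[q,0],np.arange(-.1,.06,.01)), np.percentile(j[q&(j[:,0]<-.03),0],[2,50,98]))
E
```

```text
{'time_s': 5.8, 'joints': [-23.019, 13.437, -15.444, 0.006, -60.98, 139.727], 'tcp_pos': [0.399, -0.343, 0.2], 'ee_rot': [[0.893, 0.449, 0.002], [0.45, -0.893, -0.001], [0.002, 0.002, -1.0]], 'wrist_force': [0.418, -0.349, 0.07], 'gripper_width': 0.996}
lips jig x hist (array([ 0,  0,  0,  2, 75,  2,  0,  0,  0,  0,  0,  0,  0,  0, 21]), array([-1.00000000e-01, -9.00000000e-02, -8.00000000e-02, -7.00000000e-02,
       -6.00000000e-02, -5.00000000e-02, -4.00000000e-02, -3.00000000e-02,
       -2.00000000e-02, -1.00000000e-02, -5.55111512e-17,  1.00000000e-02,
        2.00000000e-02,  3.00000000e-02,  4.00000000e-02,  5.00000000e-02])) [-0.05973777 -0.05606719 -0.05001947]
```

View pics/w2.png

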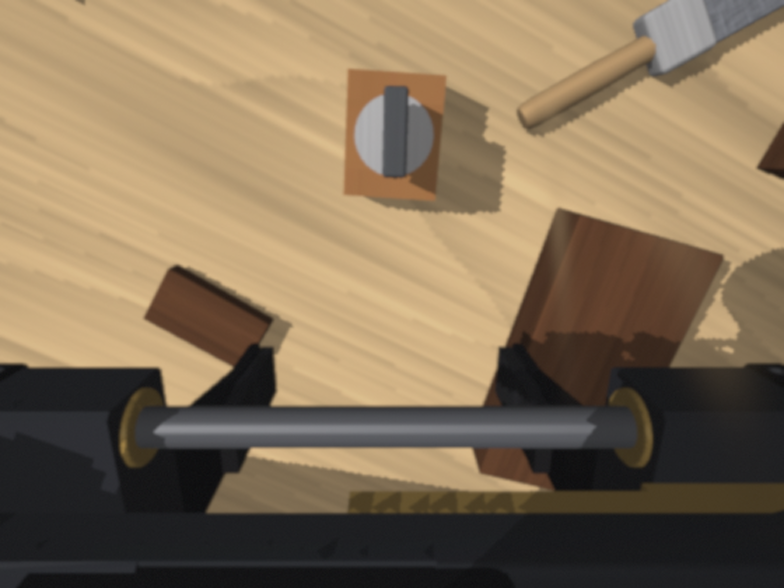

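The wrist view shows the key's grip top at corners (386,86), (407,86), (406,177), (384,177), almost aligned with the tool.

```bash
python3 - <<'E'
from h import *
d=load("wrist");W=cloud(d)
g=d["img"]
ps=np.array([ray(d,u/1.4,v/1.4,.086) for u,v in((386,86),(407,86),(406,177),(384,177))])
print(np.round(ps,4),"c",ps.mean(0)); e=(ps[0]+ps[1]-ps[2]-ps[3])/2; print("len",np.hypot(*e[:2]),"yaw",np.degrees(np.arctan2(e[1],e[0])),"w",np.linalg.norm(ps[0]-ps[1]))
q=(W[...,2]>.075)&(W[...,2]<.095)&(np.hypot(W[...,0]-.487,W[...,1]+.304)<.05)
b=cv2.minAreaRect(W[q][:,:2].astype(np.float32));print(q.sum(),b,np.median(W[q],0))
q=(W[...,2]>.035)&(W[...,2]<.05)&(np.hypot(W[...,0]-.487,W[...,1]+.304)<.07)
b=cv2.minAreaRect(W[q][:,:2].astype(np.float32));print("block",b,np.median(W[q],0))
E
```

```text
[[ 0.5039 -0.2914  0.086 ]
 [ 0.5091 -0.3019  0.086 ]
 [ 0.465  -0.3242  0.086 ]
 [ 0.4592 -0.3126  0.086 ]] c [ 0.48429196 -0.30750122  0.086     ]
len 0.049457678123561784 yaw 26.09650949991634 w 0.011769845768007922
1135 ((0.4844020903110504, -0.306835412979126), (0.04982620105147362, 0.013998088426887989), 25.597415924072266) [ 0.48525753 -0.30660022  0.08715655]
block ((0.48361214995384216, -0.3068234324455261), (0.08030734211206436, 0.0640844851732254), 23.331314086914062) [ 0.48454051 -0.30591738  0.0418048 ]
```

play_rows --commands '[[[0.043,0.018,0,0,0,-0.016,0],[0.0854,0.036,0,0,0,-0.016,0],[0.0854,0.036,-0.04,0,0,-0.016,0],[0.0854,0.036,-0.08,0,0,-0.016,0],[0.0854,0.036,-0.08,0,0,-0.016,0]]]'

```text
time_s: 6.4
tcp_pos: [0.4804, -0.3041, 0.1144]
ee_rot: [[0.9, 0.436, -0.011], [0.436, -0.9, 0.005], [-0.008, -0.009, -1.0]]
wrist_force: [-0.7, 0.3, -0.3]
gripper_width: 1.005
```

play_rows --commands '[[[0,0,0,0,0,0,0],[0,0,0,0,0,0,0]]]'

```text
time_s: 6.6
tcp_pos: [0.485, -0.3076, 0.1221]
ee_rot: [[0.9, 0.436, 0.004], [0.436, -0.9, -0.002], [0.003, 0.004, -1.0]]
wrist_force: [-0.6, -0.3, 0.5]
gripper_width: 1.001
```

play_rows --commands '[[[0,0,-0.03,0,0,0,0],[0,0,-0.055,0,0,0,0],[0,0,-0.066,0,0,0,0],[0,0,-0.066,0,0,0,0],[0,0,-0.066,0,0,0,0.7]]]'

```text
time_s: 7.1
tcp_pos: [0.4845, -0.3078, 0.0553]
ee_rot: [[0.901, 0.435, 0.003], [0.435, -0.901, -0.001], [0.002, 0.003, -1.0]]
wrist_force: [0.8, -0.5, -0.3]
gripper_width: 0.963
```

play_rows --commands '[[[0,0,0,0,0,0,1],[0,0,0,0,0,0,1],[0,0,0,0,0,0,1],[0,0,0,0,0,0,1],[0,0,0,0,0,0,1]]]'

```text
time_s: 7.6
tcp_pos: [0.4832, -0.3073, 0.0537]
ee_rot: [[0.901, 0.434, 0.0], [0.434, -0.901, -0.0], [0.0, 0.0, -1.0]]
wrist_force: [-0.4, -0.5, 0.6]
gripper_width: 0.54
```

play_rows --commands '[[[0,0,0,0,0,0,1],[0,0,0,0,0,0,1],[0,0,0,0,0,0,1],[0,0,0,0,0,0,1],[0,0,0,0,0,0,1]]]'

```text
time_s: 8.1
tcp_pos: [0.4832, -0.3072, 0.0535]
ee_rot: [[0.901, 0.434, -0.0], [0.434, -0.901, 0.0], [-0.0, -0.0, -1.0]]
wrist_force: [-0.8, -0.7, 0.4]
gripper_width: 0.156
```

play_rows --commands '[[[0,0,0,0,0,0,1],[0,0,0.03,0,0,0,1],[0,0,0.07,0,0,0,1],[0,0,0.11,0,0,0,1],[0,0,0.146,0,0,0,1]]]'

```text
time_s: 8.6
tcp_pos: [0.483, -0.3071, 0.2011]
ee_rot: [[0.901, 0.434, 0.0], [0.434, -0.901, 0.0], [0.0, -0.0, -1.0]]
wrist_force: [2.2, -0.5, -1.5]
gripper_width: 0.157
```

play_rows --commands '[[[0.015,0.044,0,0,0,0.14,1],[0.03,0.088,0,0,0,0.28,1],[0.045,0.132,0,0,0,0.42,1],[0.06,0.176,0,0,0,0.56,1],[0.075,0.22,0,0,0,0.7,1]]]'

```text
time_s: 9.1
tcp_pos: [0.558, -0.0854, 0.1992]
ee_rot: [[0.404, 0.915, -0.001], [0.915, -0.404, 0.0], [-0.0, -0.001, -1.0]]
wrist_force: [0.9, -0.1, -1.8]
gripper_width: 0.158
```

play_rows --commands '[[[0.015,0.042,0,0,0,0.1,1],[0.03,0.084,0,0,0,0.227,1],[0.042,0.117,0,0,0,0.227,1],[0.05,0.133,0,0,0,0.227,1],[0.05,0.133,0,0,0,0.227,1]]]'

```text
time_s: 9.6
tcp_pos: [0.6086, 0.0477, 0.1986]
ee_rot: [[0.191, 0.982, -0.001], [0.982, -0.191, -0.0], [-0.0, -0.001, -1.0]]
wrist_force: [-0.1, -0.2, -1.5]
gripper_width: 0.153
```

play_rows --commands '[[[0,0,0,0,0,0,1],[0,0,0,0,0,0,1],[0,0,0,0,0,0,1]]]'

```text
time_s: 9.9
tcp_pos: [0.6078, 0.0445, 0.1997]
ee_rot: [[0.195, 0.981, -0.0], [0.981, -0.195, -0.0], [-0.0, -0.0, -1.0]]
wrist_force: [-0.8, -0.4, -2.0]
gripper_width: 0.155
```

```bash
python3 - <<'E'
from h import *
s=r.sense(); print({k:np.round(s[k],4).tolist() for k in("time_s","joints","tcp_pos","ee_rot","wrist_force","moment","gripper_width")})
print("tcp jig",jig(s["tcp_pos"]))
c=cap("wrist"); save("w3.png",c["image"],1.4)
E
```

```text
{'time_s': 9.9, 'joints': [19.3858, 21.472, -3.8137, 0.0021, -64.7281, 149.374], 'tcp_pos': [0.6078, 0.0445, 0.1997], 'ee_rot': [[0.1949, 0.9808, -0.0002], [0.9808, -0.1949, -0.0001], [-0.0002, -0.0002, -1.0]], 'wrist_force': [-0.8106, -0.3833, -1.9595], 'moment': [-0.0618, -0.134, 0.0198], 'gripper_width': 0.1553}
tcp jig [ 0.00019997 -0.00204399]
```

View pics/w3.png

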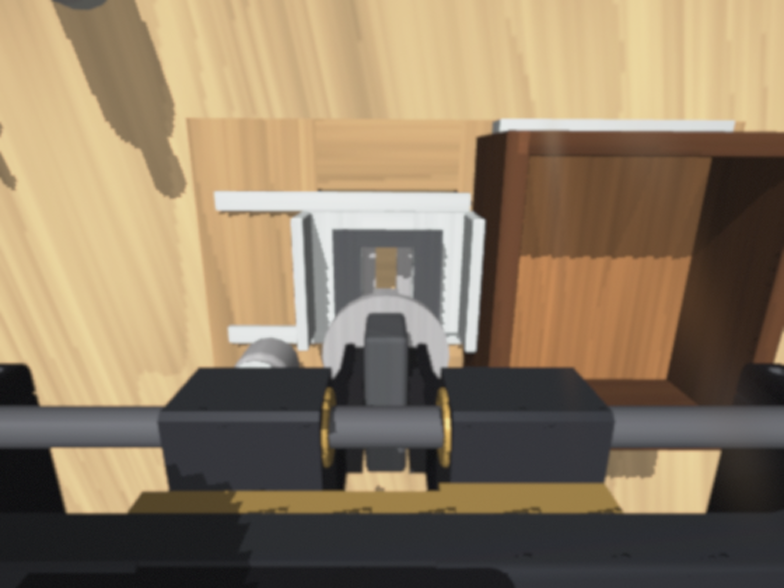

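The wrist view shows the box on the right. Through the spring plate opening at (386,265) a tan strip, about 20 px wide, is visible; it may be the slot itself. I'll enlarge it.

```bash
python3 - <<'E'
from h import *
d=load("wrist");I=d["img"];W=cloud(d)
crop=I[155:285,205:350]; save("crop3.png",crop,5)
row=190
for row in(180,190,197): print(row,[(u,I[row,u].tolist(),round(float(W[row,u,2]),3)) for u in range(258,300,2)])
E
```

```text
180 [(258, [111, 112, 113], 0.063), (260, [113, 112, 113], 0.051), (262, [117, 117, 117], 0.052), (264, [128, 127, 127], 0.053), (266, [140, 138, 137], 0.05), (268, [143, 131, 116], 0.051), (270, [147, 126, 96], 0.013), (272, [147, 126, 95], 0.012), (274, [146, 126, 95], 0.014), (276, [147, 126, 95], 0.011), (278, [147, 126, 96], 0.014), (280, [147, 126, 95], 0.012), (282, [144, 126, 101], 0.014), (284, [126, 121, 115], 0.052), (286, [120, 120, 120], 0.051), (288, [120, 119, 119], 0.052), (290, [120, 119, 119], 0.052), (292, [120, 120, 120], 0.051), (294, [112, 113, 114], 0.056), (296, [97, 99, 101], 0.079), (298, [91, 93, 96], 0.08)]
190 [(258, [107, 108, 108], 0.062), (260, [113, 113, 113], 0.052), (262, [117, 116, 116], 0.052), (264, [117, 116, 116], 0.052), (266, [118, 116, 115], 0.051), (268, [132, 119, 104], 0.049), (270, [141, 121, 92], 0.015), (272, [142, 122, 92], 0.013), (274, [141, 121, 91], 0.013), (276, [141, 121, 92], 0.014), (278, [141, 121, 92], 0.014), (280, [140, 120, 91], 0.013), (282, [132, 116, 94], 0.015), (284, [120, 116, 113], 0.051), (286, [120, 119, 119], 0.052), (288, [119, 118, 119], 0.051), (290, [119, 118, 119], 0.051), (292, [118, 117, 118], 0.052), (294, [119, 120, 121], 0.059), (296, [103, 105, 106], 0.079), (298, [92, 93, 97], 0.079)]
197 [(258, [107, 109, 109], 0.062), (260, [113, 112, 112], 0.05), (262, [117, 116, 116], 0.051), (264, [117, 117, 117], 0.052), (266, [119, 118, 116], 0.051), (268, [138, 125, 109], 0.049), (270, [145, 125, 95], 0.012), (272, [146, 125, 95], 0.015), (274, [145, 124, 94], 0.013), (276, [145, 124, 94], 0.013), (278, [145, 125, 94], 0.013), (280, [145, 125, 95], 0.012), (282, [151, 135, 114], 0.013), (284, [169, 166, 163], 0.051), (286, [171, 169, 170], 0.052), (288, [136, 135, 135], 0.051), (290, [125, 124, 124], 0.051), (292, [139, 138, 139], 0.052), (294, [146, 147, 147], 0.062), (296, [102, 104, 107], 0.079), (298, [92, 93, 96], 0.078)]
```

View pics/crop3.png

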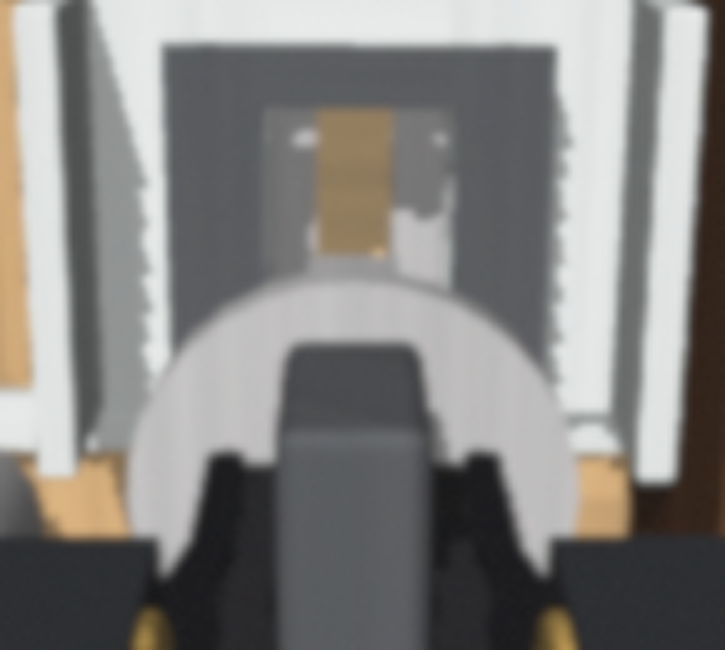

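The crop shows the slot as the tan strip, columns about 268.5–283 in the raw image. Its near end is at row about 205, and the collar spans crop columns 127 to 578.

```bash
python3 - <<'E'
from h import *
d=load("wrist");s=r.sense();t=np.array(s["tcp_pos"])
def show(n,cu,cv,z):
    p=ray(d,205+cu/5-.4,155+cv/5-.4,z);print(n,np.round(jig(p)*1000,1),"rel tcp",np.round((jig(p)-jig(t))*1000,1))
show("slotL",318,180,.05);show("slotR",391,180,.05);show("slot near",355,253,.05)
show("openL",263,200,.078);show("openR",452,200,.078);show("open far",355,108,.078)
show("plateL",163,200,.078);show("plateR",555,200,.078);show("plate far",355,46,.078)
show("lipL out",12,5,.095);show("lipR out",710,5,.095);show("jaw near end lipR",655,482,.095)
zc=t[2]-.05+.041
show("collarL",127,485,zc);show("collarR",578,485,zc);show("collar front",350,281,zc)
zt=t[2]+.019+.013
for z in(zt,): show("grip topL",278,435,z);show("grip topR",430,435,z);show("grip far",350,435,z)
E
```

```text
slotL [-7.   1.9] rel tcp [-7.3  3.8]
slotR [7.4 1.9] rel tcp [7.2 3.8]
slot near [  0.3 -13.2] rel tcp [  0.  -11.2]
openL [-16.3   5. ] rel tcp [-16.6   6.9]
openR [17.9  5. ] rel tcp [17.6  6.9]
open far [ 0.3 21.9] rel tcp [ 0.1 23.8]
plateL [-34.5   5. ] rel tcp [-34.7   6.9]
plateR [36.5  5. ] rel tcp [36.3  6.9]
plate far [ 0.3 32.9] rel tcp [ 0.1 34.8]
lipL out [-56.1  42.4] rel tcp [-56.3  44.3]
lipR out [58.7 42.3] rel tcp [58.4 44.2]
jaw near end lipR [ 54.2 -42.9] rel tcp [ 54. -41.]
collarL [-26.   -0.3] rel tcp [-26.3   1.7]
collarR [26.2 -0.3] rel tcp [25.9  1.7]
collar front [-0.2 24.4] rel tcp [-0.4 26.3]
grip topL [-6.3 23. ] rel tcp [-6.6 24.9]
grip topR [ 7. 23.] rel tcp [ 6.7 24.9]
grip far [-0. 23.] rel tcp [-0.3 24.9]
```

The slot is centred on the TCP in jig x and the TCP is 2 mm short in jig y, so I'll shift by that and lower to just above the plate.

play_rows --commands '[[[0.0004,0.002,-0.03,0,0,0,1],[0.0004,0.002,-0.06,0,0,0,1],[0.0004,0.002,-0.08,0,0,0,1],[0.0004,0.002,-0.09,0,0,0,1],[0.0004,0.002,-0.093,0,0,0,1]]]'

```text
time_s: 10.45
tcp_pos: [0.6082, 0.0471, 0.1057]
ee_rot: [[0.194, 0.981, -0.002], [0.981, -0.194, -0.001], [-0.001, -0.001, -1.0]]
wrist_force: [0.4, -1.2, -0.8]
gripper_width: 0.157
```

play_rows --commands '[[[0,0,0,0,0,0,1],[0,0,0,0,0,0,1]]]'

```text
time_s: 10.65
tcp_pos: [0.6096, 0.0479, 0.108]
ee_rot: [[0.193, 0.981, 0.003], [0.981, -0.193, 0.001], [0.001, 0.002, -1.0]]
wrist_force: [0.7, -0.8, -1.1]
gripper_width: 0.161
```

play_rows --commands '[[[0,0,-0.001,0,0,0,1],[0,0,-0.003,0,0,0,1],[0,0,-0.005,0,0,0,1],[0,0,-0.007,0,0,0,1],[0,0,-0.007,0,0,0,1]]]'

```text
time_s: 11.15
tcp_pos: [0.6086, 0.0478, 0.0995]
ee_rot: [[0.193, 0.981, -0.0], [0.981, -0.193, -0.0], [-0.0, 0.0, -1.0]]
wrist_force: [-0.3, -0.2, -2.0]
gripper_width: 0.156
```

play_rows --commands '[[[-0.0003,-0.0013,0.001,0,0,0,1],[-0.0003,-0.0013,0,0,0,0,1],[-0.0003,-0.0013,-0.001,0,0,0,1],[-0.0003,-0.0013,-0.002,0,0,0,1],[-0.0003,-0.0013,-0.002,0,0,0,1]]]'

```text
time_s: 11.65
tcp_pos: [0.6081, 0.0464, 0.0973]
ee_rot: [[0.193, 0.981, -0.001], [0.981, -0.193, -0.0], [-0.0, -0.001, -1.0]]
wrist_force: [0.2, 0.9, -1.5]
gripper_width: 0.159
```

play_rows --commands '[[[0,0,-0.001,0,0,0,1],[0,0,-0.001,0,0,0,1]]]'

```text
time_s: 11.85
tcp_pos: [0.6082, 0.0465, 0.0964]
ee_rot: [[0.193, 0.981, -0.0], [0.981, -0.193, -0.0], [-0.0, -0.0, -1.0]]
wrist_force: [-0.0, 0.2, -1.7]
gripper_width: 0.154
```

No contact force with the head about 3 mm below the plate's top, so it is in the slot. Continuing down gently.

play_rows --commands '[[[0,0,-0.001,0,0,0,1],[0,0,-0.002,0,0,0,1],[0,0,-0.003,0,0,0,1],[0,0,-0.004,0,0,0,1],[0,0,-0.004,0,0,0,1]]]'

```text
time_s: 12.35
tcp_pos: [0.6082, 0.0464, 0.0923]
ee_rot: [[0.193, 0.981, -0.0], [0.981, -0.193, -0.0], [-0.0, -0.0, -1.0]]
wrist_force: [-0.3, 0.8, -1.5]
gripper_width: 0.157
```

play_rows --commands '[[[0,0,-0.001,0,0,0,1],[0,0,-0.002,0,0,0,1],[0,0,-0.003,0,0,0,1],[0,0,-0.003,0,0,0,1]]]'

```text
time_s: 12.75
tcp_pos: [0.6084, 0.0465, 0.09]
ee_rot: [[0.193, 0.981, 0.0], [0.981, -0.193, -0.0], [0.0, 0.0, -1.0]]
wrist_force: [-0.9, 0.3, 2.3]
gripper_width: 0.155
```

play_rows --commands '[[[0,0,-0.0015,0,0,0,1],[0,0,-0.003,0,0,0,1],[0,0,-0.0045,0,0,0,1],[0,0,-0.006,0,0,0,1],[0,0,-0.006,0,0,0,1]]]'

```text
time_s: 13.25
tcp_pos: [0.6085, 0.0465, 0.084]
ee_rot: [[0.193, 0.981, 0.001], [0.981, -0.193, -0.0], [-0.0, 0.001, -1.0]]
wrist_force: [-2.7, -0.1, 6.2]
gripper_width: 0.158
```

play_rows --commands '[[[0,0,-0.001,0,0,0,1],[0,0,-0.002,0,0,0,1],[0,0,-0.003,0,0,0,1],[0,0,-0.004,0,0,0,1],[0,0,-0.004,0,0,0,1]]]'

```text
time_s: 13.75
tcp_pos: [0.6085, 0.0465, 0.0806]
ee_rot: [[0.193, 0.981, 0.001], [0.981, -0.193, -0.0], [-0.0, 0.001, -1.0]]
wrist_force: [-3.6, 0.3, 8.5]
gripper_width: 0.158
```

Net spring force is about 10 N, so the depth is about −18.5 mm. I'll press 1 mm more and turn clockwise in stages.

play_rows --commands '[[[0,0,-0.001,0,0,0,1],[0,0,-0.001,0,0,-0.08,1],[0,0,-0.001,0,0,-0.18,1],[0,0,-0.001,0,0,-0.28,1],[0,0,-0.001,0,0,-0.38,1]]]'

```text
time_s: 14.25
tcp_pos: [0.6102, 0.0467, 0.0805]
ee_rot: [[0.546, 0.838, 0.005], [0.838, -0.546, 0.0], [0.003, 0.004, -1.0]]
wrist_force: [-1.9, -0.2, 8.6]
gripper_width: 0.158
```

play_rows --commands '[[[0,0,0,0,0,-0.1,1],[0,0,0,0,0,-0.2,1],[0,0,0,0,0,-0.3,1],[0,0,0,0,0,-0.4,1]]]'

```text
time_s: 14.65
tcp_pos: [0.61, 0.0471, 0.0804]
ee_rot: [[0.829, 0.559, 0.004], [0.559, -0.829, 0.001], [0.004, 0.002, -1.0]]
wrist_force: [-1.4, 1.9, 8.3]
gripper_width: 0.158
```

```bash
python3 - <<'E'
from h import *
s=r.sense(); print({k:np.round(s[k],3).tolist() for k in("time_s","joints","tcp_pos","ee_rot","wrist_force","moment","gripper_width")})
E
```

```text
{'time_s': 14.65, 'joints': [19.58, 28.16, -11.97, 0.055, -49.615, 104.405], 'tcp_pos': [0.61, 0.047, 0.08], 'ee_rot': [[0.829, 0.559, 0.004], [0.559, -0.829, 0.001], [0.004, 0.002, -1.0]], 'wrist_force': [-1.413, 1.925, 8.268], 'moment': [0.521, 0.501, 0.12], 'gripper_width': 0.158}
```

play_rows --commands '[[[0,0,0,0,0,-0.1,1],[0,0,0,0,0,-0.2,1],[0,0,0,0,0,-0.3,1],[0,0,0,0,0,-0.4,1],[0,0,0,0,0,-0.48,1]]]'

```text
time_s: 15.15
tcp_pos: [0.6097, 0.0475, 0.0803]
ee_rot: [[0.993, 0.114, 0.004], [0.114, -0.993, 0.001], [0.004, -0.001, -1.0]]
wrist_force: [-3.2, 2.6, 8.9]
gripper_width: 0.155
```

play_rows --commands '[[[0,0,0,0,0,-0.1,1],[0,0,0,0,0,-0.2,1],[0,0,0,0,0,-0.28,1],[0,0,0,0,0,-0.33,1],[0,0,0,0,0,-0.33,1]]]'

```text
time_s: 15.65
tcp_pos: [0.6097, 0.0476, 0.0803]
ee_rot: [[0.977, -0.212, 0.004], [-0.212, -0.977, 0.001], [0.003, -0.002, -1.0]]
wrist_force: [-1.8, 3.1, 8.9]
gripper_width: 0.159
```

```bash
python3 - <<'E'
from h import *
s=r.sense(); print({k:np.round(s[k],3).tolist() for k in("time_s","joints","tcp_pos","ee_rot","wrist_force","moment","gripper_width")})
print(np.degrees(np.arctan2(s["ee_rot"][1][0],s["ee_rot"][0][0])))
E
```

```text
{'time_s': 15.65, 'joints': [19.61, 28.162, -11.979, 0.005, -49.631, 58.165], 'tcp_pos': [0.61, 0.048, 0.08], 'ee_rot': [[0.977, -0.212, 0.004], [-0.212, -0.977, 0.001], [0.003, -0.002, -1.0]], 'wrist_force': [-1.845, 3.108, 8.948], 'moment': [0.903, 0.81, 0.058], 'gripper_width': 0.159}
-12.221634024833172
```

Turned to yaw −12.2° with low torque. Now I'll let it rise.

play_rows --commands '[[[0,0,0.001,0,0,0,1],[0,0,0.002,0,0,0,1],[0,0,0.003,0,0,0,1],[0,0,0.004,0,0,0,1],[0,0,0.004,0,0,0,1]]]'

```text
time_s: 16.15
tcp_pos: [0.6096, 0.0475, 0.0836]
ee_rot: [[0.977, -0.211, 0.004], [-0.211, -0.977, 0.001], [0.003, -0.002, -1.0]]
wrist_force: [-1.3, 3.1, 5.1]
gripper_width: 0.156
```

play_rows --commands '[[[0,0,0.001,0,0,0,1],[0,0,0.0015,0,0,0,1],[0,0,0.0015,0,0,0,1]]]'

```text
time_s: 16.45
tcp_pos: [0.6095, 0.0474, 0.0847]
ee_rot: [[0.977, -0.211, 0.003], [-0.211, -0.977, 0.001], [0.003, -0.002, -1.0]]
wrist_force: [-0.9, 4.6, 5.8]
gripper_width: 0.156
```

play_rows --commands '[[[0,0,0.0007,0,0,0,1],[0,0,0.0012,0,0,0,1],[0,0,0.0012,0,0,0,1]]]'

```text
time_s: 16.75
tcp_pos: [0.6092, 0.0469, 0.0855]
ee_rot: [[0.977, -0.212, 0.002], [-0.212, -0.977, 0.001], [0.002, -0.001, -1.0]]
wrist_force: [2.7, 3.5, 4.1]
gripper_width: 0.158
```

play_rows --commands '[[[0,0,0.0005,0,0,0,1],[0,0,0.001,0,0,0,1],[0,0,0.001,0,0,0,1]]]'

```text
time_s: 17.05
tcp_pos: [0.6092, 0.0469, 0.0855]
ee_rot: [[0.977, -0.212, 0.002], [-0.212, -0.977, 0.001], [0.002, -0.001, -1.0]]
wrist_force: [3.8, 3.8, -1.8]
gripper_width: 0.16
```

The rise stopped exactly at −14 mm with the force falling off, so it is seated against the underside. Releasing and backing straight up.

play_rows --commands '[[[0,0,0,0,0,0,0.5],[0,0,0,0,0,0,0.5],[0,0,0,0,0,0,0.5],[0,0,0,0,0,0,0.5],[0,0,0,0,0,0,0.5]]]'

```text
time_s: 17.55
tcp_pos: [0.6078, 0.046, 0.0859]
ee_rot: [[0.977, -0.212, -0.001], [-0.212, -0.977, -0.001], [-0.001, 0.001, -1.0]]
wrist_force: [-0.3, 0.2, -0.2]
gripper_width: 0.476
```

play_rows --commands '[[[0,0,0.02,0,0,0,0.5],[0,0,0.05,0,0,0,0.5],[0,0,0.09,0,0,0,0.5],[0,0,0.13,0,0,0,0.5],[-0.05,0.01,0.13,0,0,0,0.5]]]'

```text
time_s: 18.05
tcp_pos: [0.5669, 0.0571, 0.2228]
ee_rot: [[0.977, -0.213, 0.017], [-0.213, -0.977, 0.003], [0.016, -0.006, -1.0]]
wrist_force: [-1.5, 2.1, 0.0]
gripper_width: 0.504
```

play_rows --commands '[[[-0.05,0.01,0,0,0,0,0.5],[-0.05,0.01,0,0,0,0,0.5],[-0.05,0.01,0,0,0,0,0.5],[-0.05,0.01,0,0,0,0,0.5],[-0.05,0.01,0,0,0,0,0.5]]]'

```text
time_s: 18.55
tcp_pos: [0.5103, 0.0664, 0.2162]
ee_rot: [[0.977, -0.213, 0.0], [-0.213, -0.977, 0.0], [0.0, -0.0, -1.0]]
wrist_force: [0.7, 0.6, 0.6]
gripper_width: 0.498
```

```bash
python3 - <<'E'
from h import *
s=r.sense(); print({k:np.round(s[k],3).tolist() for k in("time_s","tcp_pos","wrist_force","gripper_width")})
c=cap("wrist"); save("w4.png",c["image"],1.4)
d=load("wrist");W=cloud(d);j=jig(W)
q=(np.hypot(j[...,0],j[...,1])<.04)&(W[...,2]>.11)&(W[...,2]<.13)
b=cv2.minAreaRect(j[q].astype(np.float32)*1000);print("grip top jig mm/deg",q.sum(),b,"z",np.median(W[q][:,2]))
E
```

```text
{'time_s': 18.55, 'tcp_pos': [0.51, 0.066, 0.216], 'wrist_force': [0.732, 0.608, 0.57], 'gripper_width': 0.498}
grip top jig mm/deg 1280 ((2.632404327392578, 0.10899639129638672), (14.029979705810547, 49.06968307495117), 88.93807220458984) z 0.11927922687770523
```

View pics/w4.png

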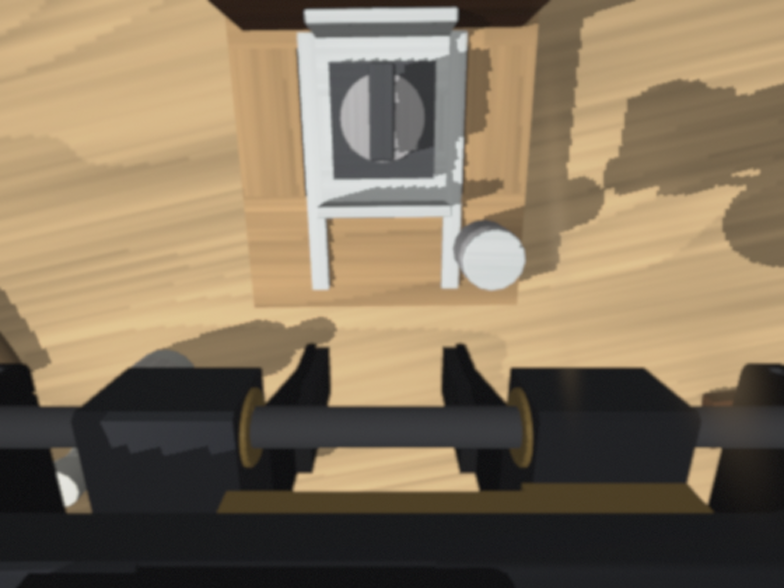

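The final view shows the key upright in the jaw, with its grip along the jig's x at (382,110). The jaw is against the box, and the tin at (492,258) is undisturbed. Grip top height is 119 mm (118 expected when locked) and the yaw error is about 1°. Handing in.

```bash
python3 -c "
from station import r
print(r.finish_job())"
```

```text
the job is handed in; nothing more can be done
None
```

The key is locked in the jig and released, and I handed the job in at about 18.6 s of the 72 s allowed. No verdict was reported.

- **Jaw:** I pushed it home until it stalled with about 12 N along its travel (14 N in all). A camera check before the key was inserted put the rear lip's outer face at about −57 mm, which is home.
- **Insertion:** I took the key from the park block. The slot was visible through the jaw opening, and the head passed into it with no noticeable contact force.
- **Turn and lock:** I pressed to about −19 mm (roughly 10–11 N) and turned the key clockwise 91°. It rose until it stopped at −14 mm with the force dropping off.
- **Last checks:**
  - The grip top is 119 mm above the bench (118 expected when locked).
  - The head is within about 1° of the jig's x.
  - The key's centre is about 2.6 mm from the nominal lock point.
  - The gripper is clear with near-zero force.
  - The tin looked untouched. I did not re-measure the other bystanders.
- **Disagreement:** Right after the fast moves, the measured tool position was a few millimetres off the commanded one. I corrected this before inserting the key. No other check failed.

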